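Tension the cake slicer's blade to the set mark

TASK

Tighten the cake slicer's blade: turn the orange tension knob clockwise until the sprung pointer on the gauge beside it lines up with the red set mark, then let go. Move the pointer with the knob only, not by pushing it, leave the red mark where it is set, and do not disturb the cake, the spatula, the bottle or the jar.

Things in the scene. Friction and masses are not known exactly. Their poses are not given: they have to be found in the camera images.
- slicer: bench cake slicer, fixed; origin on the table below the knob's axis, z up. Base plate 12 mm thick, x -115 to 175, y -110 to 440 mm. White tension head on it, x -60 to 175, y -100 to 105 mm, flat top at height 90 mm. Fixed blade at height 72 mm from the head to a post 112 mm high at y 405. On the head's top: orange knob at x = y = 0 and gauge on its +x side, pivot with brass coils at x 85, y -70.
- knob_grip (a point): on the knob's axis, 128 mm above the table, where to hold it. The knob is an upright orange bar 64 mm long (this point's x), 16 mm wide (its y), top 140 mm and foot 104 mm above the table, on a black disc of 68 mm diameter over a steel collar of 88 mm. A white line on top marks its +x half. z up; turns with the knob.
- tension_knob (a joint): knob angle in rad, growing as it turns clockwise seen from above, stops at 0 and 6.2; clockwise tightens and moves the pointer, anticlockwise slackens. It starts between 0 and 0.8. Stiff (about 0.25 to 0.35 N m) and stays where it is left. Usually more than one grasp is needed.
- tension_arm (a joint): angle of the sprung pointer arm in rad, 0 slack, growing clockwise seen from above (the tip swings away from the knob, towards the slicer's +x). Geared to the knob: 0.12 rad for each rad of the knob, so the tip moves about 15.6 mm for each rad of the knob.
- set_mark (a joint): angle of the red mark about the same pivot, on the same zero and direction as the tension_arm angle: the pointer is on the mark when both are equal. Somewhere from 0.30 to 0.56; held by friction.
- pointer_tip (a point): tip of the dark pointer, 5 mm wide, 130 mm from the pivot and 99 mm above the table. Its y points along the pointer, outward; z up.
- mark_point (a point): where the pointer tip must come: 130 mm from the same pivot, just inside the red block (10 mm wide, 28 mm long radially, 14 mm high, on the head's top). Its y points outward from the pivot, its x across the mark, along the tip's path; z up.
- cake: round sponge cake, 150 mm across, 46 mm high, lying loose on the slicer's base plate under the blade; origin at its underside's centre
- spatula: spatula, 200 mm long with a white handle, lying loose on the slicer's base plate on the robot's side of the cake, along the slicer's y; origin at its middle
- syrup: amber bottle, 60 mm across, 170 mm high, standing loose beside the head on the slicer's -y side; origin at its foot
- jar: clear jar with a red lid, 76 mm across, 90 mm high, standing loose farther to the slicer's -y side; origin at its foot

How it is judged:
At the end, for the whole second after the job is handed in: the pointer's tip stands still within 5 mm of the red mark's middle, measured across the mark (within the mark's own 10 mm width), with the knob let go (x of pointer_tip in the frame of mark_point between -0.005 and 0.005 m and velocity of joint tension_arm between -0.02 and 0.02 rad/s); the robot touches nothing.
It fails at once if the pointer is pushed directly (over 2 N) (contact force between any of the fingers, the arm and tension_arm above 2 N).
It fails at once if the red set mark is shifted by more than 3 mm (distance of mark_point from where it was at the start of the episode above 0.003 m).
It fails at once if the cake, spatula, bottle or jar is moved by more than 20 mm (distance of any of cake, spatula, syrup, jar from where it was at the start of the episode above 0.02 m).
It also fails if it takes over 64 s, if anything falls off the work surface, if the arm or the gripper's body presses on something with over 40 N, if the wrist force passes 120 N, or if a joint passes its speed limit or range.

ROBOT

A 6-joint arm with a two-finger parallel gripper is mounted at the origin on the work surface. World frame = base frame: x ahead of the robot, y to its left, z up, the work surface at z = 0. Lengths are in m, angles in rad, forces in N, time in s.
With the tool pointing down it reaches from about 0.35 to 0.85 m from the base axis. Payload 8.1 kg.
Tool frame: the origin (TCP) lies on the mounting face of the last link; the fingertips stand 186 mm ahead of it and the grasp point (between the pads) lies 167 mm ahead of it; z points along the fingers, y is the line along which they close (so a half turn about z gives the same grasp; the last joint's range is limited). The gripper opens to 93 mm and grips with 3 to 60 N. Pads are 15 mm wide; open, the fingers measure 128 mm over their backs; the gripper's body (75 mm by 188 mm) begins 65 mm behind the grasp point.
Start: joints at [1.219, 0.13, 1.488, -0, 1.523, -0.085], TCP at [0.158, 0.579, 0.405] pointing down, gripper open.
Joint ranges: [-2.96, 2.96], [-0.89, 2.26], [0.02, 2.5], [-1.34, 4.48], [0, 2.73], [-2.66, 2.66]. Speed limits (rad/s): [2.39, 2.39, 2.79, 3.14, 3.14, 3.14].

INTERFACE

Orientations are given as a rotation vector (axis times angle).
In Python, from plant import * gives the robot as it stands. The module is installed in compiled form; this text tells all that it offers.
- The arm moves only by the tool arm_command, never from a script. Its argument "increments" is a list of rows, each a list of 6 numbers: the shift along the tool's x, y, z in units of 0.2 m (1.0 is 0.2 m), then the turn, a rotation vector about the tool's x, y, z in units of pi rad (1.0 is pi rad). A call has exactly 5 rows; each row is the pose to reach, as a shift and turn from the pose commanded when the call began, along the tool's axes at that moment, turning the shorter way round; what a row does not reach only later rows make up. A row lasts 1/8 s, in which the tool goes at most 62.5 mm and 10.7 degrees, less where a joint would pass 70% of its speed; a pose out of reach is approached as far as the arm can. A call with a number of a shift or a turn outside -1 to 1 is refused whole. A call with a gripper value outside its range is refused whole. "fingers" is the closure, from -1 (fully open) to 1 (shut), set as the call begins (left out, the last holds). The fingers move at their own pace and stop on an object; "force" is the grip in N (left out, the last holds). Time passes only in rows, so rows that repeat a pose let the fingers close, or fill a call up. It gives the time, the measured TCP pose, the force, the opening and the grip force at its end, in the units of the state.
- read_state(): the state, without advancing time (a new reading comes with each control period).
- read_camera(name): name is "scene" or "top" or "wrist"; returns a dict with "image" (400x640x3 uint8, red, green, blue), "fx", "fy", "cx", "cy" (pixels), "T" (4x4, takes a point from camera to world coordinates). Camera axes: x right, y down, z forward; pixel columns grow to the right and rows downward; lengths in m; the calibration is good to about 2 mm. The wrist camera is an equidistant fisheye: a pixel r from the principal point sees the ray r / f radians off the axis. A picture is of the moment at which its call begins. There is no depth.
- close_job(): hands the job in; it is judged then, once.
The state is a dict: "t": time; "q": joint angles; "dq": joint speeds; "joint_torque": joint torques, N m; "tool_pos": TCP position; "orientation": TCP orientation; "force": force on the tool from outside, world axes, zero at the start; "wrist_torque": the same for the moment, N m; "opening": finger opening in m; "gripper_force": force on a finger pad.
Only numpy, scipy, OpenCV 4.12 (cv2) and the standard library are available. Lean on these libraries where they do the work, as an engineer would, in place of code of your own. Each camera call takes 0.05 s, during which the arm holds its last target. There are 200 camera calls.

## Working session

There is one attempt and no reset: what is moved stays moved. The work goes in short steps, Python scripts to look and compute and a tool call to move; the robot and the scene stay as the last step left them, time stands still between calls to the robot, and variables do not carry over. Pictures are saved under pics/ and viewed, at most 10 in all, crops included, and the job is handed in when it is done.

Besides the shell and the picture viewer there is one more tool, called after "Call:" as a command line: name --pt "numbers of a row" for each row, then --argument value for the rest. arm_command: Moves the arm, as the interface text tells. Shifts and turns lie within -1 to 1; 1 stands for 0.2 m of shift or pi rad of turn. Its arguments: {"type":"object","properties":{"increments":{"type":"array","items":{"type":"array","items":{"type":"number","minimum":-1,"maximum":1}}},"fingers":{"type":"number"},"force":{"type":"number"}},"required":["increments"]}

```bash
mkdir -p pics; python3 - <<'E'
from plant import *
import cv2,numpy as np
s=read_state();print(s)
for n in ["scene","top"]:
    c=read_camera(n);cv2.imwrite(f"pics/{n}0.png",c["image"][:,:,::-1]);print(n,c["fx"],c["fy"],c["cx"],c["cy"],np.round(c["T"],3).tolist())
E
```

```text
{'t': 0.0, 'q': array([ 1.21858871e+00,  1.31160653e-01,  1.48924892e+00, -2.53535606e-05,
        1.52300917e+00, -8.54144592e-02]), 'dq': array([-6.74442723e-04, -2.08786137e-04, -2.01239752e-04, -2.32406683e-04,
       -4.23805185e-04, -7.32492111e-05]), 'joint_torque': array([ 1.85712459e-03, -5.59845006e+01, -4.91765785e+01,  7.73028564e-02,
        3.48775461e-02, -8.07139963e-05]), 'tool_pos': array([0.15809771, 0.5785644 , 0.40370412]), 'orientation': array([-4.17784410e-01, -3.11331296e+00,  2.80831748e-03]), 'force': array([-1.2882518 , -0.26803924,  0.83717887]), 'wrist_torque': array([0.00514248, 0.10084947, 0.01547244]), 'gripper_force': 0.0, 'opening': 0.09263515954520601}
scene 464.3555289133139 464.3555289133139 328.17236917440323 206.2677718575982 [[-0.581, 0.584, -0.567, 1.141], [0.814, 0.417, -0.404, 0.287], [-0.0, -0.696, -0.718, 0.816], [0.0, 0.0, 0.0, 1.0]]
top 397.2167484683748 397.2167484683748 325.1611743871676 207.2640604714048 [[-0.094, -0.975, 0.203, 0.431], [-0.996, 0.093, -0.014, -0.108], [-0.005, -0.204, -0.979, 0.901], [0.0, 0.0, 0.0, 1.0]]
```

View pics/top0.png

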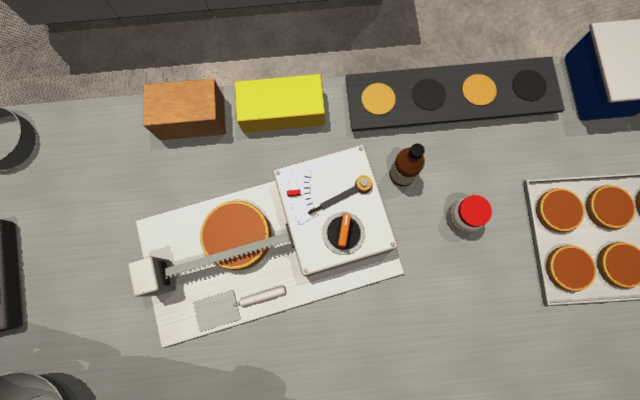

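View pics/scene0.png

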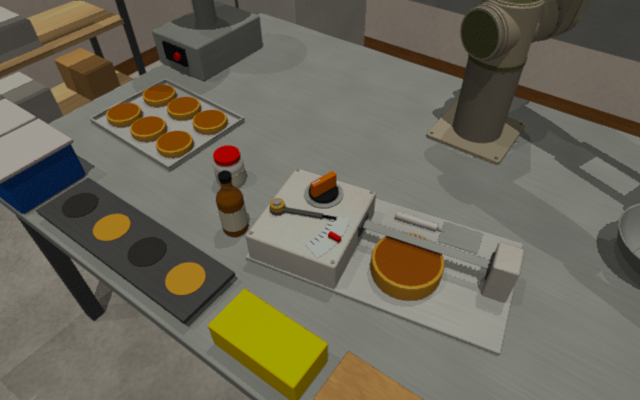

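The top view shows the knob at (344,232), the gauge pivot at (364,184), the pointer tip near (311,212) and the red mark at (293,193). The bottle is at (408,165), the jar at (472,212) and the spatula at (240,300). The scene view agrees: knob (323,184), pivot (277,206), mark (335,238).

```bash
cat > h.py <<'E'
from plant import *
import cv2,numpy as np
def ray(c,u,v):
    d=np.array([(u-c["cx"])/c["fx"],(v-c["cy"])/c["fy"],1.]);T=np.array(c["T"]);return T[:3,3],T[:3,:3]@d
def onplane(c,u,v,z):
    o,d=ray(c,u,v);return (o+d*(z-o[2])/d[2])[:2]
def rect(c,corners,z,n,scale): # rectify plane z: corners world xy (x0,x1,y0,y1) image up=+x, left=+y
    x0,x1,y0,y1=corners;T=np.array(c["T"]);W=np.array([[x1,y1,z],[x1,y0,z],[x0,y0,z],[x0,y1,z]])
    p=(W-T[:3,3])@T[:3,:3];px=np.c_[c["fx"]*p[:,0]/p[:,2]+c["cx"],c["fy"]*p[:,1]/p[:,2]+c["cy"]].astype(np.float32)
    w,h=int((y1-y0)*scale),int((x1-x0)*scale)
    H=cv2.getPerspectiveTransform(px,np.float32([[0,0],[w,0],[w,h],[0,h]]))
    im=cv2.warpPerspective(c["image"],H,(w,h),flags=cv2.INTER_CUBIC);cv2.imwrite(n,im[:,:,::-1]);return im
def blobs(im,lo,hi,box,k=3):
    h=cv2.cvtColor(im,cv2.COLOR_RGB2HSV);m=cv2.inRange(h,lo,hi);M=np.zeros_like(m);x0,y0,x1,y1=box;M[y0:y1,x0:x1]=m[y0:y1,x0:x1]
    n,l,s,ce=cv2.connectedComponentsWithStats(M);o=np.argsort(-s[1:,4])[:k]+1
    return [(s[i,4],ce[i],cv2.minAreaRect(np.argwhere(l==i)[:,::-1].astype(np.float32))) for i in o]
E
python3 - <<'E'
from h import *
for n,box in [("top",(270,140,400,270)),("scene",(240,160,380,290))]:
    c=read_camera(n);im=c["image"]
    print(n)
    for nm,lo,hi,z in [("orange",(5,180,120),(14,255,255),.14),("red",(0,180,80),(3,255,255),.104),("red2",(176,180,80),(180,255,255),.104),("brass",(15,100,80),(28,255,255),.10),("black",(0,0,0),(180,255,50),.104)]:
        for a,ce,r in blobs(im,lo,hi,box,2):
            print(nm,a,np.round(ce,1),np.round(r[1],1),round(r[2]),"w",np.round(onplane(c,*ce,z),4))
    if n=="top":
        print([np.round(onplane(c,*p,.09),4) for p in [(275,171),(363,147),(395,244),(304,273)]])
        x,y=onplane(c,344,232,.11); rect(c,(x-.08,x+.2,y-.13,y+.13),.10,"pics/r0.png",2200)
        print(x-.08,y+.13)
E
```

```text
top
orange 186 [343.8 231.7] [ 8.4 31.6] 9 w [ 0.5378 -0.1506]
red 57 [293.2 192.4] [ 4.4 12. ] 84 w [ 0.6342 -0.057 ]
brass 145 [363.4 183.2] [15.6 14.8] 45 w [ 0.641 -0.204]
brass 38 [342.  232.3] [ 2.2 21.2] 10 w [ 0.5424 -0.1491]
black 489 [344.3 233.2] [31.8 31.1] 45 w [ 0.5398 -0.1532]
black 24 [314.9 209.2] [ 2.  12.5] 67 w [ 0.5946 -0.0985]
[array([ 0.6882, -0.0211]), array([ 0.7239, -0.2135]), array([ 0.5097, -0.255 ]), array([ 0.4688, -0.0648])]
0.46137363342209053 -0.022604329366286674
scene
orange 35 [322.8 180.7] [ 4.2 26. ] 69 w [ 0.5512 -0.1478]
orange 2 [319.5 180.5] [1.4 0. ] 135 w [ 0.5548 -0.1539]
red 67 [334.3 236.5] [12.1  5.4] 27 w [ 0.6399 -0.0552]
brass 240 [375.9 263.7] [47.  8.] 90 w [0.6467 0.0471]
brass 121 [276.6 205.5] [13. 14.] 90 w [ 0.6376 -0.2083]
black 264 [325.9 195.6] [15.2 28.7] 83 w [ 0.5546 -0.1372]
black 104 [306.3 214.9] [64.4  4. ] 5 w [ 0.6253 -0.1371]
```

View pics/r0.png

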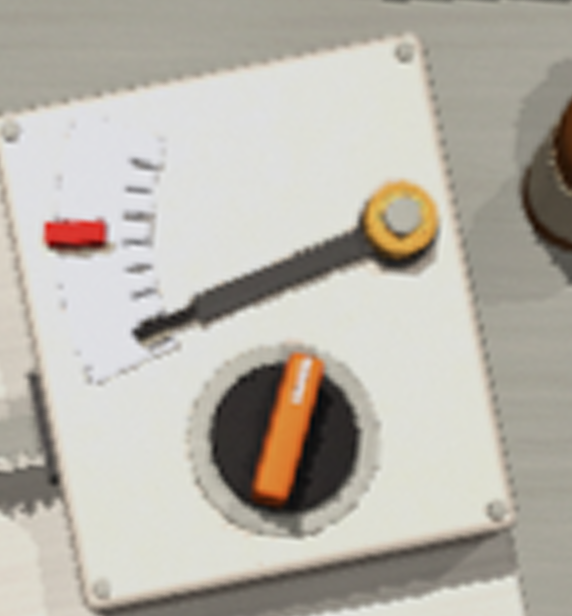

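The rectified view (2200 px/m, top-left at world x 0.741, y -0.023) shows:
- **Knob disc:** centred at (287,437), so the axis is about (0.541, -0.153). The bar's yaw is about -0.24, with its white line up.
- **Gauge:** pivot (401,217), pointer tip (137,333), mark (75,234). The knob needs roughly 3.0 rad.

Joint 6 will start near -1.6, and clockwise is positive, so one grasp may do it. I'll move above the knob now.

Call:
arm_command --pt "-0.14 -0.15 0 0 0 0" --pt "-0.28 -0.3 0 0 0 0" --pt "-0.42 -0.45 0 0 0 0" --pt "-0.56 -0.6 0 0 0 0" --pt "-0.7 -0.755 0 0 0 0" --fingers -1

```text
t: 0.82
tool_pos: [0.2538, 0.395, 0.4046]
orientation: [0.417, 3.114, -0.0]
force: [0.2, 0.3, 0.5]
opening: 0.0932
gripper_force: 0.0
```

Call:
arm_command --pt "-0.14 -0.15 0 0 0 0" --pt "-0.28 -0.3 0 0 0 0" --pt "-0.42 -0.45 0 0 0 0" --pt "-0.56 -0.6 0 0 0 0" --pt "-0.7 -0.755 0 0 0 0"

```text
t: 1.45
tool_pos: [0.349, 0.2124, 0.4047]
orientation: [0.417, 3.113, 0.0]
force: [0.3, 0.0, 0.4]
opening: 0.0928
gripper_force: 0.0
```

Call:
arm_command --pt "-0.14 -0.15 0 0 0 0" --pt "-0.28 -0.3 0 0 0 0" --pt "-0.42 -0.45 0 0 0 0" --pt "-0.56 -0.6 0 0 0 0" --pt "-0.7 -0.755 0 0 0 0"

```text
t: 2.08
tool_pos: [0.4442, 0.0298, 0.4047]
orientation: [0.418, 3.113, 0.0]
force: [0.2, 0.5, 0.5]
opening: 0.0928
gripper_force: 0.0
```

Call:
arm_command --pt "-0.14 -0.15 0 0 0 0" --pt "-0.28 -0.3 0 0 0 0" --pt "-0.42 -0.45 0 0 0 0" --pt "-0.56 -0.6 0 0 0 0" --pt "-0.7 -0.755 0 0 0 0"

```text
t: 2.7
tool_pos: [0.5396, -0.1527, 0.4045]
orientation: [-0.418, -3.113, -0.0]
force: [-0.2, 0.6, 0.1]
opening: 0.0926
gripper_force: 0.0
```

```bash
python3 - <<'E'
from h import *
s=read_state();print(np.round(s["q"],3),np.round(s["tool_pos"],4))
c=read_camera("wrist");cv2.imwrite("pics/w0.png",c["image"][:,:,::-1]);print({k:np.round(c[k],3).tolist() for k in ("fx","cx","cy","T")})
E
```

```text
[-0.367  0.025  1.6    0.     1.517 -1.671] [ 0.5396 -0.1527  0.4045]
{'fx': 309.707, 'cx': 320.575, 'cy': 198.523, 'T': [[0.264, 0.934, 0.24, 0.475], [0.964, -0.256, -0.066, -0.135], [-0.0, 0.249, -0.969, 0.383], [0.0, 0.0, 0.0, 1.0]]}
```

View pics/w0.png

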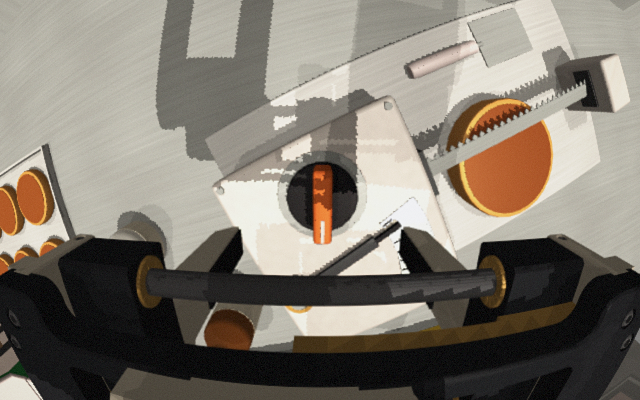

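The wrist view shows the bar at (322,205), nearly upright in the image and so close to the tool x axis. The black disc is at (322,195), and the fingers straddle the knob with nothing in the way.

```bash
cat >> h.py <<'E'
def wplane(c,u,v,z):
    d=np.array([(u-c["cx"])/c["fx"],(v-c["cy"])/c["fy"]]);r=np.hypot(*d);T=np.array(c["T"])
    k=np.array([*(d/max(r,1e-9)*np.sin(r)),np.cos(r)]);k=T[:3,:3]@k;o=T[:3,3];return (o+k*(z-o[2])/k[2])[:2]
E
python3 - <<'E'
from h import *
c=read_camera("wrist");im=c["image"]
h=cv2.cvtColor(im,cv2.COLOR_RGB2HSV);m=cv2.inRange(h,(2,150,60),(16,255,255));M=np.zeros_like(m);M[150:250,290:360]=m[150:250,290:360]
p=np.argwhere(M)[:,::-1];w=np.array([wplane(c,u,v,.14) for u,v in p],np.float32)*1000
r=cv2.minAreaRect(w);print("bar",r,"mean",w.mean(0))
vx,vy,_,_=cv2.fitLine(w,cv2.DIST_L2,0,.01,.01).ravel();print("yaw",np.arctan2(vy*np.sign(vx),abs(vx)))
m=cv2.inRange(h,(0,0,0),(180,255,45));m[M>0]=255;M2=np.zeros_like(m);M2[145:255,275:370]=m[145:255,275:370]
ct=max(cv2.findContours(M2,0,1)[0],key=cv2.contourArea)
q=np.array([wplane(c,u,v,.104) for u,v in ct[:,0]],np.float32)*1000
print("disc",cv2.minEnclosingCircle(q),cv2.fitEllipse(q))
E
```

```text
bar ((540.3682861328125, -151.42709350585938), (15.817216873168945, 65.95113372802734), 74.50424194335938) mean [ 538.01935 -150.89882]
yaw -0.26787773
disc ((548.9439086914062, -153.02467346191406), 39.601871490478516) ((543.0790405273438, -155.2194366455078), (55.65718460083008, 76.16653442382812), 60.4538459777832)
```

The bar measures 15.8 x 66 mm, as it should. Its centre is (0.5404, -0.1514) and its yaw is -0.268, already aligned with the tool. Descending 110 mm and gripping.

Call:
arm_command --pt "0 0.007 0.15 0 0 0" --pt "0 0.007 0.3 0 0 0" --pt "0 0.007 0.42 0 0 0" --pt "0 0.007 0.51 0 0 0" --pt "0 0.007 0.55 0 0 0"

```text
t: 3.42
tool_pos: [0.5391, -0.1497, 0.2936]
orientation: [-0.417, -3.112, -0.001]
force: [0.3, -0.9, 0.2]
opening: 0.0932
gripper_force: 0.0
```

Call:
arm_command --pt "0 0 0 0 0 0" --pt "0 0 0 0 0 0" --pt "0 0 0 0 0 0" --pt "0 0 0 0 0 0" --pt "0 0 0 0 0 0" --fingers 1 --force 60

```text
t: 4.05
tool_pos: [0.5396, -0.1502, 0.295]
orientation: [0.418, 3.113, -0.0]
force: [0.0, -0.4, 0.6]
opening: 0.0478
gripper_force: 0.0
```

Call:
arm_command --pt "0 0 0 0 0 0" --pt "0 0 0 0 0 0" --pt "0 0 0 0 0 0" --pt "0 0 0 0 0 0" --pt "0 0 0 0 0 0"

```text
t: 4.68
tool_pos: [0.5393, -0.1509, 0.2947]
orientation: [-0.419, -3.113, 0.002]
force: [-1.9, -4.9, -0.2]
opening: 0.0158
gripper_force: 60.0
```

Gripped at 15.8 mm. I'll make a first turn and check it.

Call:
arm_command --pt "0 0 0 0 0 0.04" --pt "0 0 0 0 0 0.08" --pt "0 0 0 0 0 0.12" --pt "0 0 0 0 0 0.16" --pt "0 0 0 0 0 0.2"

```text
t: 5.3
tool_pos: [0.54, -0.1496, 0.2947]
orientation: [1.364, 2.829, 0.003]
force: [5.8, 4.2, -2.1]
opening: 0.0157
gripper_force: 60.1
```

Call:
arm_command --pt "0 0 0 0 0 0.04" --pt "0 0 0 0 0 0.08" --pt "0 0 0 0 0 0.12" --pt "0 0 0 0 0 0.16" --pt "0 0 0 0 0 0.2"

```text
t: 5.92
tool_pos: [0.5413, -0.1489, 0.2948]
orientation: [2.169, 2.268, 0.009]
force: [17.5, 4.8, -11.1]
opening: 0.0158
gripper_force: 60.1
```

Call:
arm_command --pt "0 0 0 0 0 0.04" --pt "0 0 0 0 0 0.08" --pt "0 0 0 0 0 0.12" --pt "0 0 0 0 0 0.16" --pt "0 0 0 0 0 0.2"

```text
t: 6.55
tool_pos: [0.5425, -0.1493, 0.2949]
orientation: [2.763, 1.486, 0.015]
force: [29.1, 1.5, -20.5]
opening: 0.0157
gripper_force: 60.1
```

```bash
python3 - <<'E'
from h import *
s=read_state();print(np.round(s["q"],3),np.round(s["tool_pos"],4),s["force"],s["wrist_torque"])
c=read_camera("scene")
cv2.imwrite("pics/s1.png",cv2.resize(c["image"][160:290,230:400],None,fx=4,fy=4,interpolation=cv2.INTER_CUBIC)[:,:,::-1])
E
```

```text
[-0.361  0.104  1.721  0.004  1.306  0.222] [ 0.5425 -0.1493  0.2949] [ 29.08261034   1.46650978 -20.4732531 ] [ 0.08558429 -4.6866767   0.42538824]
```

View pics/s1.png

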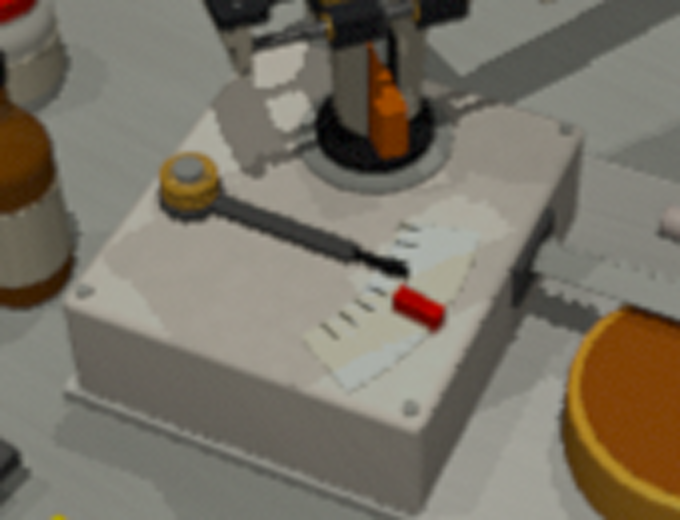

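The pointer is at crop (405,268), most of the way to the red block at (418,307), and the grip holds. The side force (29 N towards +x) says the axis lies about 4 mm further along +x, so I'll ease the tool that way before turning on.

Call:
arm_command --pt "0.004 0.004 0 0 0 0" --pt "0.008 0.008 0 0 0 0" --pt "0.012 0.012 0 0 0 0" --pt "0.018 0.018 0 0 0 0" --pt "0.018 0.018 0 0 0 0"

```text
t: 7.22
tool_pos: [0.5447, -0.1491, 0.2947]
orientation: [2.764, 1.492, 0.001]
force: [3.4, -1.3, -3.0]
opening: 0.0157
gripper_force: 60.0
```

Call:
arm_command --pt "0 0 0 0 0 0.03" --pt "0 0 0 0 0 0.06" --pt "0 0 0 0 0 0.09" --pt "0 0 0 0 0 0.12" --pt "0 0 0 0 0 0.15"

```text
t: 7.85
tool_pos: [0.5453, -0.1499, 0.2948]
orientation: [3.035, 0.8, 0.004]
force: [11.6, -7.3, -9.6]
opening: 0.0156
gripper_force: 60.1
```

Call:
arm_command --pt "0 0 0 0 0 0.03" --pt "0 0 0 0 0 0.06" --pt "0 0 0 0 0 0.09" --pt "0 0 0 0 0 0.12" --pt "0 0 0 0 0 0.15"

```text
t: 8.48
tool_pos: [0.5455, -0.151, 0.2948]
orientation: [3.136, 0.069, 0.007]
force: [13.9, -14.7, -12.0]
opening: 0.0156
gripper_force: 60.1
```

```bash
python3 - <<'E'
from h import *
s=read_state();print(np.round(s["q"],3),np.round(s["tool_pos"],4),s["force"])
c=read_camera("scene")
a=cv2.resize(c["image"][190:260,260:360],None,fx=6,fy=6,interpolation=cv2.INTER_CUBIC)
t=read_camera("top");b=cv2.resize(t["image"][170:220,275:375],None,fx=6,fy=6,interpolation=cv2.INTER_CUBIC)[:180]
cv2.imwrite("pics/s2.png",np.vstack([a,b])[:,:,::-1])
E
```

```text
[-0.36   0.115  1.71  -0.003  1.311  1.168] [ 0.5455 -0.151   0.2948] [ 13.90722695 -14.68510593 -11.95180332]
```

View pics/s2.png

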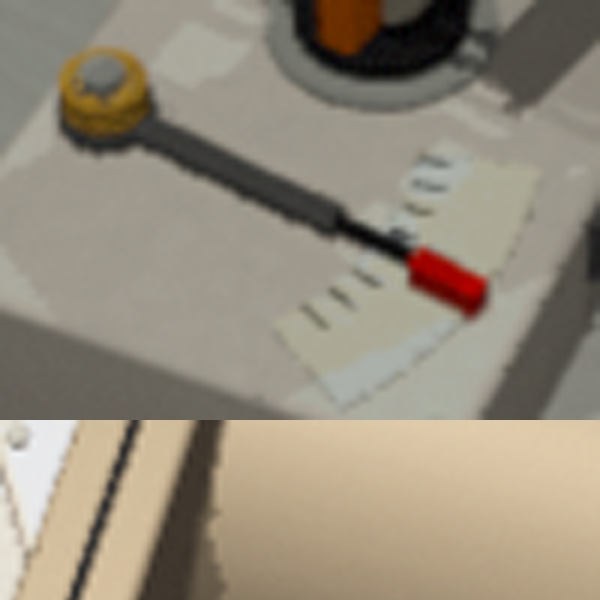

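The upper half (scene camera) shows the pointer's narrow end, (345,222) to (408,257) in the crop, reaching just above the middle of the red block's inner end at about (412,265). It's nearly there. The top camera is blocked by the arm, so I'll measure the remaining offset in the scene view.

```bash
cat > m.py <<'E'
from h import *
c=read_camera("scene");im=c["image"]
h=cv2.cvtColor(im,cv2.COLOR_RGB2HSV)
R=(cv2.inRange(h,(0,150,50),(4,255,255))|cv2.inRange(h,(175,150,50),(180,255,255)));R[:190]=0;R[260:]=0;R[:,:310]=0;R[:,350:]=0
p=np.argwhere(R)[:,::-1]; hull=cv2.convexHull(p.astype(np.float32));mo=cv2.moments(hull);ctr=(mo["m10"]/mo["m00"],mo["m01"]/mo["m00"])
D=cv2.inRange(im,(0,0,0),(60,60,60));M=np.zeros_like(D);M[222:236,317:330]=D[222:236,317:330]
d=np.argwhere(M)[:,::-1]
W=np.array([onplane(c,u,v,.099) for u,v in d],np.float32);m=onplane(c,*ctr,.097)
P=np.array([.640,-.204])
for P in (P,P+[.002,0]):
    w=W.mean(0)-P;q=m-P;a=np.arctan2(w[1],w[0]);b=np.arctan2(q[1],q[0]);print("red",len(p),np.round(ctr,1),np.round(m,4),"r",np.hypot(*q),"dark",len(d),d.mean(0),"r",np.hypot(*w),"ptr-mark rad",a-b,"mm",130*(a-b),"knob",(a-b)/.12)
E
python3 m.py
```

```text
red 84 [333.8 236.1] [ 0.6347 -0.0599] r 0.14422101629356257 dark 28 [321.71428571 229.46428571] r 0.11459314310669728 ptr-mark rad -0.0010219198191898649 mm -0.13284957649468243 knob -0.008515998493248874
red 84 [333.8 236.1] [ 0.6347 -0.0599] r 0.14430774697615453 dark 28 [321.71428571 229.46428571] r 0.11468140880188478 ptr-mark rad 0.002557130252347495 mm 0.3324269328051743 knob 0.02130941876956246
```

The measured offset is about 0 mm, with radii of 144 and 115 mm as expected. The first estimate left up to 4 mm, so I'll let go, rise, and check with the top camera.

Call:
arm_command --pt "0 0 0 0 0 0" --pt "0 0 0 0 0 0" --pt "0 0 0 0 0 0" --pt "0 0 0 0 0 0" --pt "0 0 0 0 0 0" --fingers -1

```text
t: 9.25
tool_pos: [0.5444, -0.149, 0.2948]
orientation: [-3.141, -0.075, 0.0]
force: [-0.6, -0.3, -0.5]
opening: 0.0613
gripper_force: 0.0
```

Call:
arm_command --pt "0 0 0 0 0 0" --pt "0 0 -0.1 0 0 0" --pt "0 0 -0.25 0 0 0" --pt "0 0 -0.45 0 0 0" --pt "0 0 -0.6 0 0 0"

```text
t: 9.88
tool_pos: [0.5446, -0.1491, 0.4185]
orientation: [3.14, 0.074, 0.005]
force: [0.4, -0.4, -0.5]
opening: 0.0929
gripper_force: 0.0
```

Call:
arm_command --pt "-0.06 -0.2 0 0 0 0" --pt "-0.12 -0.4 0 0 0 0" --pt "-0.18 -0.6 0 0 0 0" --pt "-0.24 -0.8 0 0 0 0" --pt "-0.3 -1 0 0 0 0"

```text
t: 10.5
tool_pos: [0.4744, 0.049, 0.4166]
orientation: [3.141, 0.074, 0.003]
force: [0.2, 0.5, -0.1]
opening: 0.0932
gripper_force: 0.0
```

Call:
arm_command --pt "-0.06 -0.2 0 0 0 0" --pt "-0.12 -0.4 0 0 0 0" --pt "-0.18 -0.6 0 0 0 0" --pt "-0.24 -0.8 0 0 0 0" --pt "-0.3 -1 0 0 0 0"

```text
t: 11.12
tool_pos: [0.405, 0.246, 0.4166]
orientation: [-3.14, -0.074, -0.003]
force: [0.6, 0.3, -0.2]
opening: 0.0931
gripper_force: 0.0
```

```bash
python3 m.py; python3 - <<'E'
from h import *
c=read_camera("top")
rect(c,(.56,.70,-.24,-.02),.098,"pics/r1.png",3600)
E
```

```text
red 79 [333.8 236.3] [ 0.635  -0.0597] r 0.14442637869359534 dark 28 [321.71428571 229.46428571] r 0.11459314310669728 ptr-mark rad 0.0010643852816307753 mm 0.1383700866120008 knob 0.008869877346923127
red 79 [333.8 236.3] [ 0.635  -0.0597] r 0.14450892215464295 dark 28 [321.71428571 229.46428571] r 0.11468140880188478 ptr-mark rad 0.004661695972975499 mm 0.6060204764868149 knob 0.038847466441462496
```

View pics/r1.png

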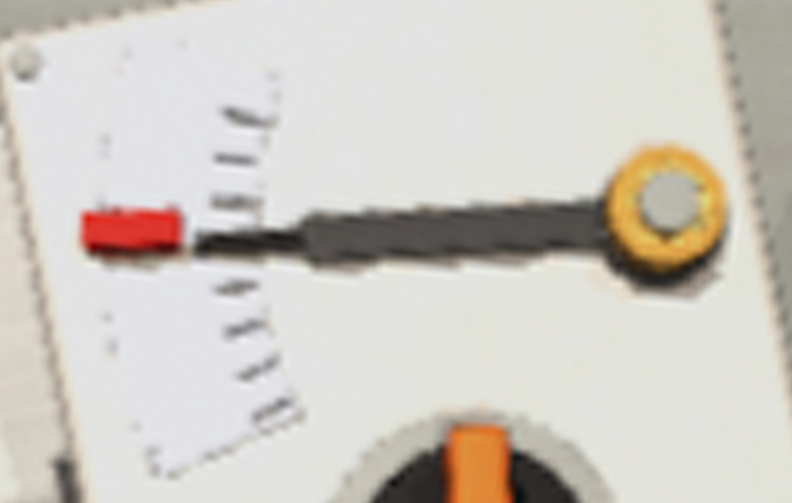

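The rectified top view shows the pointer tip at (197,243) and the block centred on row 232, so it reads up to 3 mm short. The scene camera reads 0. I'll take a third view with the wrist camera right above the pointer line.

Call:
arm_command --pt "0.08 0.14 0 0 0 0" --pt "0.16 0.28 0 0 0 0" --pt "0.24 0.42 0 0 0 0" --pt "0.32 0.56 0 0 0 0" --pt "0.38 0.685 0 0 0 0"

```text
t: 11.85
tool_pos: [0.4887, 0.1098, 0.4162]
orientation: [3.141, 0.073, 0.002]
force: [-0.1, 0.1, -0.6]
opening: 0.0931
gripper_force: 0.0
```

Call:
arm_command --pt "0.08 0.14 0 0 0 0" --pt "0.16 0.28 0 0 0 0" --pt "0.24 0.42 0 0 0 0" --pt "0.32 0.56 0 0 0 0" --pt "0.38 0.685 0 0 0 0"

```text
t: 12.48
tool_pos: [0.5709, -0.0236, 0.4161]
orientation: [3.14, 0.073, 0.002]
force: [0.9, 0.7, 0.6]
opening: 0.093
gripper_force: 0.0
```

```bash
python3 - <<'E'
from h import *
c=read_camera("wrist");T=np.array(c["T"]);print(np.round(T,3))
# rectify plane z=.098 via inverse fisheye map
S=3600;x1,y1=.70,-.02;w,h=792,504
u,v=np.meshgrid(np.arange(w),np.arange(h))
P=np.stack([x1-v/S,y1-u/S,np.full(u.shape,.098)],-1)-T[:3,3];P=P@T[:3,:3]
r=np.hypot(P[...,0],P[...,1]);th=np.arctan2(r,P[...,2])*c["fx"]
im=cv2.remap(c["image"],(c["cx"]+P[...,0]/r*th).astype(np.float32),(c["cy"]+P[...,1]/r*th).astype(np.float32),cv2.INTER_CUBIC)
cv2.imwrite("pics/w1.png",im[:,:,::-1])
E
```

```text
[[ 0.046 -0.968 -0.246  0.641]
 [-0.999 -0.044 -0.012 -0.02 ]
 [ 0.001  0.247 -0.969  0.395]
 [ 0.     0.     0.     1.   ]]
```

View pics/w1.png

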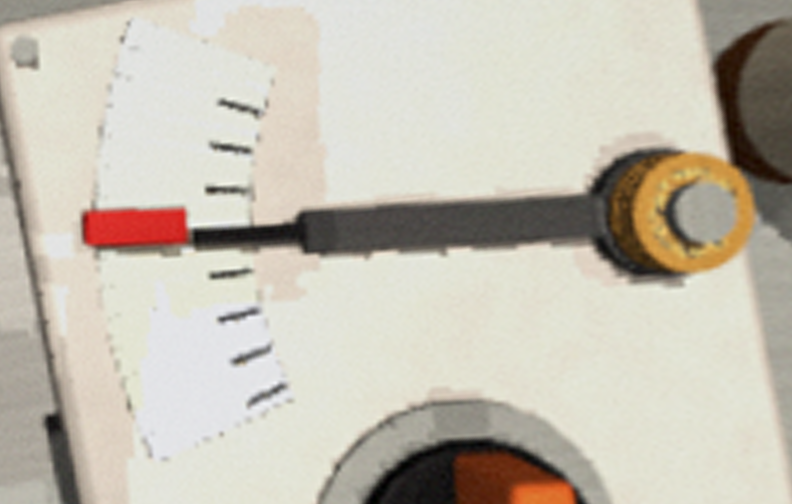

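The wrist view is sharp. The pointer tip is at (192,237) and the block's centreline is at row 226 there, so it is about 3 mm short, as in the top view. I'll regrasp and add about 0.19 rad; the tool's yaw already matches the bar.

Call:
arm_command --pt "-0.04 0.16 0 0 0 0" --pt "-0.08 0.32 0 0 0 0" --pt "-0.12 0.48 0 0 0 0" --pt "-0.172 0.63 0 0 0 0" --pt "-0.172 0.63 0 0 0 0"

```text
t: 13.15
tool_pos: [0.5413, -0.1514, 0.4159]
orientation: [3.14, 0.069, 0.001]
force: [0.3, 2.2, 0.2]
opening: 0.0927
gripper_force: 0.0
```

Call:
arm_command --pt "0 0 0.16 0 0 0" --pt "0 0 0.32 0 0 0" --pt "0 0 0.46 0 0 0" --pt "0 0 0.57 0 0 0" --pt "0 0 0.605 0 0 0"

```text
t: 13.78
tool_pos: [0.5417, -0.1484, 0.2927]
orientation: [-3.14, -0.075, 0.003]
force: [0.8, -1.1, -0.0]
opening: 0.0928
gripper_force: 0.0
```

Call:
arm_command --pt "0 0 0 0 0 0" --pt "0 0 0 0 0 0" --pt "0 0 0 0 0 0" --pt "0 0 0 0 0 0" --pt "0 0 0 0 0 0" --fingers 1

```text
t: 14.4
tool_pos: [0.5421, -0.1493, 0.294]
orientation: [3.141, 0.074, 0.001]
force: [0.3, -0.8, -0.6]
opening: 0.0475
gripper_force: 0.0
```

Call:
arm_command --pt "0 0 0 0 0 0" --pt "0 0 0 0 0 0" --pt "0 0 0 0 0 0" --pt "0 0 0 0 0 0" --pt "0 0 0 0 0 0"

```text
t: 15.02
tool_pos: [0.542, -0.1513, 0.2938]
orientation: [3.136, 0.072, 0.001]
force: [2.0, -13.1, -4.9]
opening: 0.0158
gripper_force: 60.0
```

Call:
arm_command --pt "0 0 0 0 0 0.015" --pt "0 0 0 0 0 0.03" --pt "0 0 0 0 0 0.045" --pt "0 0 0 0 0 0.06" --pt "0 0 0 0 0 0.062"

```text
t: 15.65
tool_pos: [0.5421, -0.1513, 0.2937]
orientation: [3.129, -0.234, 0.001]
force: [1.7, -12.7, -4.0]
opening: 0.016
gripper_force: 60.0
```

Call:
arm_command --pt "0 0 0 0 0 0" --pt "0 0 0 0 0 0" --pt "0 0 0 0 0 0" --pt "0 0 0 0 0 0" --pt "0 0 0 0 0 0" --fingers -1

```text
t: 16.27
tool_pos: [0.5421, -0.1491, 0.2937]
orientation: [-3.133, 0.231, 0.0]
force: [0.4, 0.7, -0.1]
opening: 0.0611
gripper_force: 0.0
```

Call:
arm_command --pt "0 0 0 0 0 0" --pt "0 0 -0.1 0 0 0" --pt "0 0 -0.25 0 0 0" --pt "0 0 -0.45 0 0 0" --pt "0 0 -0.6 0 0 0"

```text
t: 16.9
tool_pos: [0.5422, -0.1493, 0.4175]
orientation: [3.132, -0.231, 0.005]
force: [0.8, -0.5, 1.0]
opening: 0.093
gripper_force: 0.0
```

Call:
arm_command --pt "0.03 -0.16 0 0 0 0" --pt "0.06 -0.32 0 0 0 0" --pt "0.09 -0.48 0 0 0 0" --pt "0.03 -0.64 0 0 0 0" --pt "0.03 -0.65 0 0 0 0"

```text
t: 17.52
tool_pos: [0.567, -0.0197, 0.4154]
orientation: [-3.133, 0.227, -0.002]
force: [-0.2, -0.7, 0.0]
opening: 0.0928
gripper_force: 0.0
```

```bash
python3 - <<'E'
from h import *
c=read_camera("wrist");T=np.array(c["T"]);print(np.round(T[:3,3],3),read_state()["tool_pos"])
S=3600;x1,y1=.70,-.02;w,h=792,504
u,v=np.meshgrid(np.arange(w),np.arange(h))
P=np.stack([x1-v/S,y1-u/S,np.full(u.shape,.098)],-1)-T[:3,3];P=P@T[:3,:3]
r=np.hypot(P[...,0],P[...,1]);th=np.arctan2(r,P[...,2])*c["fx"]
im=cv2.remap(c["image"],(c["cx"]+P[...,0]/r*th).astype(np.float32),(c["cy"]+P[...,1]/r*th).astype(np.float32),cv2.INTER_CUBIC)
cv2.imwrite("pics/w2.png",im[:,:,::-1])
E
```

```text
[ 0.636 -0.029  0.394] [ 0.56712051 -0.02057718  0.4152684 ]
```

View pics/w2.png

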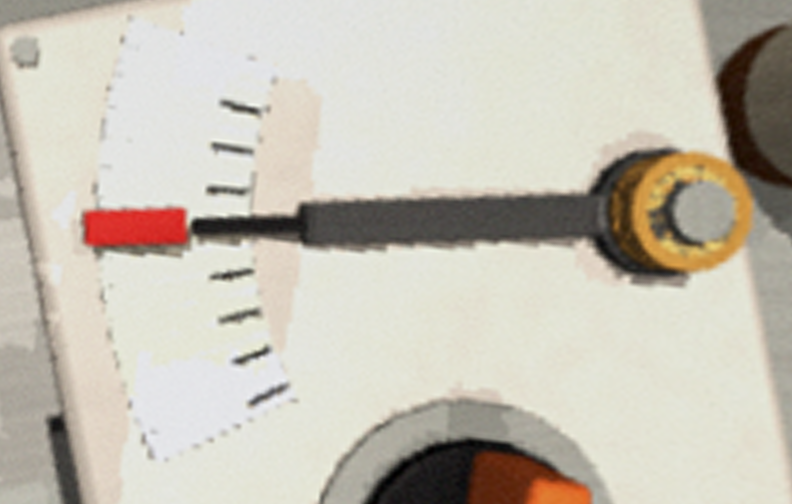

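The pointer tip is now at (192,227) and the block's centreline at row 226, so they line up. The gripper is open and clear, so I'm handing in.

```bash
python3 -c "
from plant import *
print(close_job())"
```

```text
the job is handed in; nothing more can be done
None
```

I turned the knob clockwise about 3.0 rad and let go; in the last wrist view the pointer is within about 0.5 mm of the red mark's middle, and I handed the job in at about 17.6 s (no verdict was returned).

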